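Refit the push-and-hold knob on the can roller

ROBOT

A 6-joint arm with a two-finger parallel gripper is mounted at the origin on the work surface. World frame = base frame: x ahead of the robot, y to its left, z up, the work surface at z = 0. Lengths are in m, angles in degrees, forces in N, time in s.
With the tool pointing down it reaches from about 0.325 to 0.85 m from the base axis. Payload 15.5 kg.
Tool frame: the origin (TCP) lies at the very end of the fingers, on their centre line; the grasp point (between the pads) lies arm.grip_depth behind it (arm.grip_depth is the distance from the TCP to the grasp point, in m); z points along the fingers, y is the line along which they close (so a half turn about z gives the same grasp; the last joint's range is limited). The gripper opens to 91 mm and grips with 3 to 60 N. Pads are 32 mm wide; open, the fingers measure 118 mm over their backs; the gripper's body (76 mm by 178 mm) begins 60 mm behind the grasp point.
Start: joints at [61.736, 28.281, 77.091, -0, 74.628, -5.472], TCP at [0.242, 0.576, 0.214] pointing down, gripper open.
Joint ranges: [-166.48, 166.48], [-47.26, 123.95], [12.59, 153.08], [-70.14, 250.14], [6.76, 159.57], [-176.63, 176.63]. Speed limits (degrees/s): [108.29, 108.29, 147.25, 172.46, 172.46, 172.46].

INTERFACE

Orientations are given as a 3x3 rotation matrix whose columns are the frame's x, y, z axes.
In Python, from rig import arm gives the robot as it stands. Calls block until the motion is done:
- arm.move_to(position, orientation): joint-space move of the TCP to a pose.
- arm.move_l(position, orientation=None, feed=0.15): straight line of the TCP; orientation=None keeps the orientation; feed is the mean speed in m/s.
- arm.move_joints(angles): joint-space move.
- arm.grip(opening): finger opening in m; the grip force is fixed at half the most; returns when the fingers have stopped.
- arm.sleep(seconds).
- arm.solve_ik(position, orientation): joint angles nearest the present ones, or None.
- arm.snapshot(name): name is "scene" or "top"; returns the picture (480x640x3 uint8, red, green, blue); there is no depth.
- arm.get_calibration(name): a dict with "intrinsics" (3x3 intrinsics, pixels), "cam_to_world" (4x4, takes a point from camera to world coordinates). Camera axes: x right, y down, z forward; pixel columns grow to the right and rows downward; lengths in m; the calibration is good to about 2 mm. A picture is of the moment at which its call begins. get_calibration takes no time and is no camera call.
A pose or a line that the arm cannot do raises arm.Unreachable and nothing moves.
- arm.sign_off(): hands the job in; it is judged then, once.
Readings, each from a call of its own:
- arm.current_t(): time.
- arm.current_joint_positions(): joint angles.
- arm.current_dq(): joint speeds.
- arm.current_tau(): joint torques, N m.
- arm.current_ee_pos(): TCP position.
- arm.current_tool_rot(): TCP orientation.
- arm.current_force(): force on the tool from outside, world axes, zero at the start.
- arm.current_torque(): the same for the moment, N m.
- arm.current_width(): finger opening in m.
- arm.current_grasp_force(): force on a finger pad.
Only numpy, scipy, OpenCV 4.12 (cv2) and the standard library are available. Lean on these libraries where they do the work, as an engineer would, in place of code of your own. Each camera call takes 0.05 s, during which the arm holds its last target. There are 200 camera calls.

TASK

The dark eight-sided knob has come off the paint-can roller and lies on its side on the counter. Stand it upright on the counter on its open end, then turn it so that the flat in its bore matches the flat of the bare D-shaft on the roller's console, push it fully home onto the shaft and press the sprung shaft down to its stop. Finish while still holding the knob and pressing it down: do not let go. Do not knock over the paint tin, spray can, cup or jar standing around.

Things in the scene. Friction and masses are not known exactly. Their poses are not given: they have to be found in the camera images.
- knob: Dark plastic octagonal knob, about 0.1 kg, 40 mm over its flats, 60 mm high. Origin: centre of the open underside; z along its axis to the closed top; x to the middle of one flat, where a nib 8 mm wide (z 45 to 57 mm) stands out to x = 30 mm; the +y and -y flats are free to grip. Starts lying on a flat, nib up, top roughly away from the robot, origin 20 mm above the counter.
- knob_bore (a point): Centre of the closed end of the knob's D-bore, on the knob's axis 24 mm above its underside; axes as the knob's. The bore opens in the underside: 24 mm deep, 19.6 mm across, its flat 4.8 mm from the axis on the +x side (under the nib), 1 mm chamfer at the mouth.
- shaft_tip (a point): Centre of the tip of the upright steel D-shaft on the roller's console; z up, x towards the shaft's flat. 18 mm in diameter, flat 4 mm from the axis, top 3 mm tapered by 1.2 mm all round; sticks 36 mm out of the dial, tip 126 mm above the counter at rest. The knob slides on if the flats agree within about 5 degrees and is home when the closed end of its bore rests on the tip.
- shaft (a joint): How far the sprung shaft is pressed down, in m: 0 at rest, 0.008 at its stop. The spring pushes back with 6 N at first and 12 N at the stop, and lifts the shaft when let go. At the stop a knob that is home is 4 mm clear of the dial.
- dial: Round dark dial that carries the D-shaft, 48 mm across, 6 mm high; origin at the centre of its underside, on the console 84 mm above the counter; z up, x towards a ridge 3 mm high and the shaft's flat. It turns together with the shaft, but stiffly (0.2 N m), and starts up to 1 rad either way from the roller's x.
- roller: Grey bench-top can roller, fixed, 240 x 320 x 80 mm (origin: centre of its underside; x away from the robot and y to its left at yaw 0). An aluminium console covers its -y part; the shaft stands at x = -45, y = -95 mm. Over its +y part a tin 88 mm across lies along x on two rubber rollers, axis at y = 55 mm, top at 176 mm.
- paint_tin: Bystander: round paint tin, 106 mm across, 125 mm high, origin at the centre of its underside, z up.
- spray_can: Bystander: aluminium spray can, 66 mm across, 190 mm high, origin at the centre of its underside, z up.
- mixing_cup: Bystander: clear plastic cup, 72 mm across the rim, 85 mm high, origin at the centre of its underside, z up.
- tinter_jar: Bystander: white plastic jar with black cap, 54 mm across, 85 mm high, origin at the centre of its underside, z up.

How it is judged:
By the outcome, as a careful person would: the job done as asked, in the order asked, and still so for the second after the job is handed in, while the arm keeps its last pose, push and grip.
It also fails if it takes over 72 s, if anything falls off the work surface, if the arm or the gripper's body presses on something with over 40 N, if the wrist force passes 120 N, or if a joint passes its speed limit or range.

## Working session

There is one attempt and no reset: what is moved stays moved. The work goes in short steps, each a Python script; the robot and the scene stay as the last script left them, time stands still between calls to the robot, and variables do not carry over. Pictures are saved under pics/ and viewed, at most 10 in all, crops included, and the job is handed in when it is done.

```bash
ls; mkdir -p pics; python3 - <<'E'
from rig import arm
import cv2, numpy as np
for n in("scene","top"):
    im=arm.snapshot(n); cv2.imwrite(f"pics/{n}0.png",im[:,:,::-1])
    c=arm.get_calibration(n); print(n,np.round(c["intrinsics"],1).tolist(),np.round(c["cam_to_world"],3).tolist())
print(arm.grip_depth,arm.current_tool_rot(),arm.current_t())
E
```

```text
pics
scene [[534.4, 0.0, 322.1], [0.0, 534.4, 237.5], [0.0, 0.0, 1.0]] [[-0.625, 0.647, -0.437, 1.013], [0.781, 0.525, -0.339, 0.293], [0.01, -0.553, -0.833, 0.922], [0.0, 0.0, 0.0, 1.0]]
top [[434.1, 0.0, 314.7], [0.0, 434.1, 242.9], [0.0, 0.0, 1.0]] [[0.027, -0.995, 0.094, 0.494], [-1.0, -0.026, 0.013, -0.051], [-0.01, -0.095, -0.995, 1.132], [0.0, 0.0, 0.0, 1.0]]
0.0188 [[-9.21908425e-01  3.87407509e-01 -5.27691946e-04]
 [ 3.87407857e-01  9.21907874e-01 -1.01250650e-03]
 [ 9.42307398e-05 -1.13787028e-03 -9.99999348e-01]] 0.1
```

View pics/scene0.png

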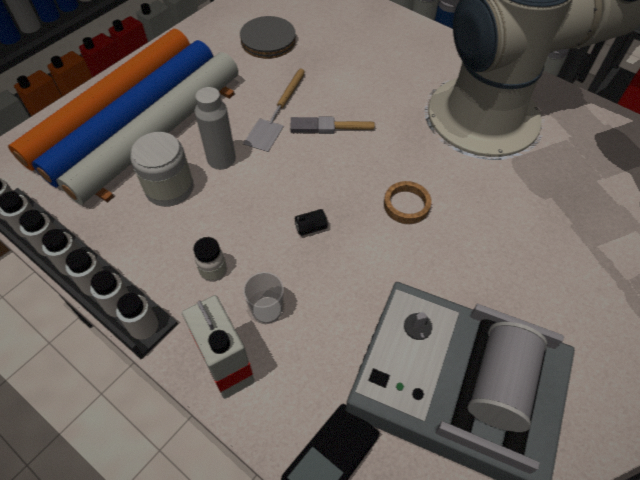

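View pics/top0.png

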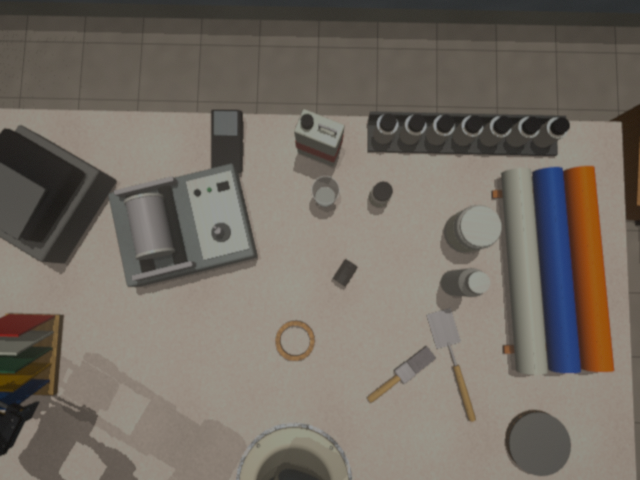

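Scene: knob at about (311,222), dial at (418,325). Top: knob at (345,272), dial at (222,232), roller upper left, cup (325,193), jar (382,193). I'll zoom in on the knob and dial.

```bash
python3 - <<'E'
import cv2, numpy as np
s=cv2.imread("pics/scene0.png");t=cv2.imread("pics/top0.png")
def c(im,u,v,h=25): return cv2.convertScaleAbs(cv2.resize(im[v-h:v+h,u-h:u+h],(400,300) if 0 else (300,300),interpolation=cv2.INTER_CUBIC),alpha=1.6,beta=15)
cv2.imwrite("pics/crops.png",np.vstack([np.hstack([c(s,311,222),c(s,418,325)]),np.hstack([c(t,345,272),c(t,222,232)])]))
E
```

```text
(no output)
```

View pics/crops.png

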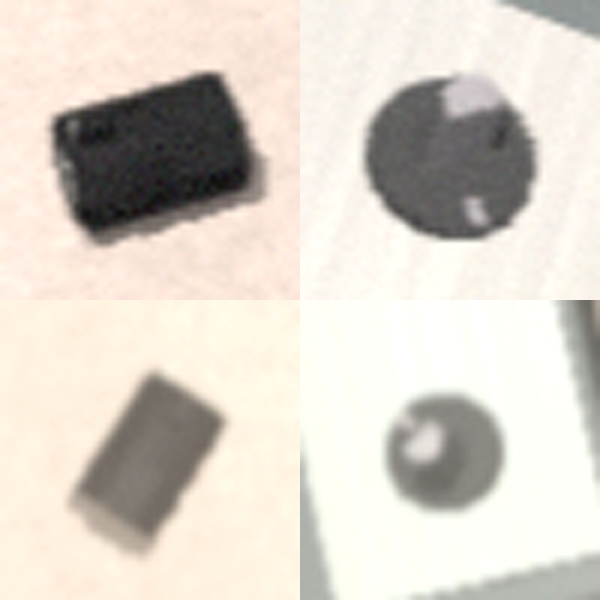

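The crops show the knob lying with its nib at the upper left end in the scene view (far from the robot, −y side). The dial's bright ridge is at scene ≈(422,335), top ≈(214.5,227). The bright D-tip is at scene ≈(421.5,316), top ≈(218,230). Next I'll measure them.

```bash
cat > h.py <<'E'
import cv2, numpy as np
from rig import arm
def calib(n):
    c=arm.get_calibration(n); return np.array(c["intrinsics"]),np.array(c["cam_to_world"])
def ray(n,uv):
    K,T=calib(n); d=T[:3,:3]@np.linalg.solve(K,[uv[0],uv[1],1.]); return T[:3,3],d
def onz(n,uv,z):
    o,d=ray(n,uv); return o+d*(z-o[2])/d[2]
def tri(uvs,uvt):
    o1,d1=ray("scene",uvs); o2,d2=ray("top",uvt)
    s=np.linalg.lstsq(np.c_[d1,-d2],o2-o1,rcond=None)[0]
    a,b=o1+d1*s[0],o2+d2*s[1]; return (a+b)/2,np.linalg.norm(a-b)
def blob(m,uv):  # contour of component nearest to uv
    cs=cv2.findContours(m.astype(np.uint8),0,cv2.CHAIN_APPROX_NONE)[0]
    cs=[c for c in cs if len(c)>3]
    return min(cs,key=lambda c:abs(cv2.pointPolygonTest(c,uv,True)) if cv2.pointPolygonTest(c,uv,True)<0 else 0)
def cen(c):
    m=cv2.moments(c); return np.array([m["m10"]/m["m00"],m["m01"]/m["m00"]])
E
python3 - <<'E'
from h import *
np.set_printoptions(precision=4,suppress=True)
G={n:cv2.imread(f"pics/{n}0.png") for n in("scene","top")}
g={n:cv2.cvtColor(G[n],6) for n in G}
kc={}
for n,uv,th in(("scene",(311,222),75),("top",(345,272),90)):
    c=blob(g[n]<th,uv); kc[n]=cen(c); r=cv2.minAreaRect(c); b=cv2.boxPoints(r)
    w=np.array([onz(n,p,.02)[:2] for p in b]); e=[w[1]-w[0],w[2]-w[1]]; L=[np.linalg.norm(x) for x in e]; a=e[int(np.argmax(L))]
    print("knob",n,kc[n],cv2.contourArea(c),L,np.degrees(np.arctan2(a[1],a[0])),onz(n,kc[n],.02))
print("knob tri",tri(kc["scene"],kc["top"]))
dc={}
for n,uv,th in(("scene",(412,330),110),("top",(226,238),110)):
    h=cv2.convexHull(blob(g[n]<th,uv)); E=cv2.fitEllipse(h); print("dial",n,E,"cen",onz(n,E[0],.088))
for n,(u,v) in(("scene",(418,325)),("top",(222,232))):
    print(n);print(g[n][v-16:v+17,u-16:u+17])
E
```

```text
knob scene [311.3268 222.8456] 641.0 [np.float64(0.06753657323762872), np.float64(0.05724654644512617)] 148.6166764313816 [ 0.5258 -0.1134  0.02  ]
knob top [344.65  272.804] 330.0 [np.float64(0.0618780939258349), np.float64(0.03838518033528801)] -30.68600111945596 [ 0.5253 -0.1153  0.02  ]
knob tri (array([ 0.525 , -0.115 ,  0.0178]), np.float64(0.0012091303786181157))
dial scene ((408.01043701171875, 399.0089111328125), (231.2973175048828, 360.3997497558594), 92.2945556640625) cen [0.7279 0.2476 0.088 ]
dial top ((818.7506713867188, 273.68402099609375), (479.19891357421875, 1908.656494140625), 101.46295166015625) cen [ 0.5515 -1.2349  0.088 ]
scene
[[145 141 142 ... 147 144 143]
 [141 140 144 ... 145 144 143]
 [141 141 142 ... 143 141 143]
 ...
 [146 148 146 ... 142 144 143]
 [145 147 147 ... 145 144 142]
 [147 148 146 ... 143 141 142]]
top
[[152 152 151 ... 153 153 153]
 [151 151 151 ... 152 152 152]
 [152 151 151 ... 152 152 152]
 ...
 [150 151 151 ... 152 152 152]
 [150 151 151 ... 152 153 152]
 [151 151 151 ... 153 153 151]]
```

```bash
python3 - <<'E'
import cv2, numpy as np
o=[]
for n,(u,v) in(("scene",(420,324)),("top",(222,232))):
    im=cv2.imread(f"pics/{n}0.png")[v-20:v+20,u-20:u+20]
    b=cv2.resize(im,(400,400),interpolation=cv2.INTER_CUBIC)
    b=cv2.convertScaleAbs(b,alpha=1.7)
    for k in range(0,40,5):
        cv2.putText(b,str(u-20+k),(k*10,10),0,.35,(0,0,255)); cv2.putText(b,str(v-20+k),(0,k*10+10),0,.35,(255,0,0))
        cv2.line(b,(k*10,0),(k*10,400),(0,200,0),1) ; cv2.line(b,(0,k*10),(400,k*10),(0,200,0),1)
    o.append(b)
cv2.imwrite("pics/dial.png",np.hstack(o))
E
```

```text
(no output)
```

View pics/dial.png

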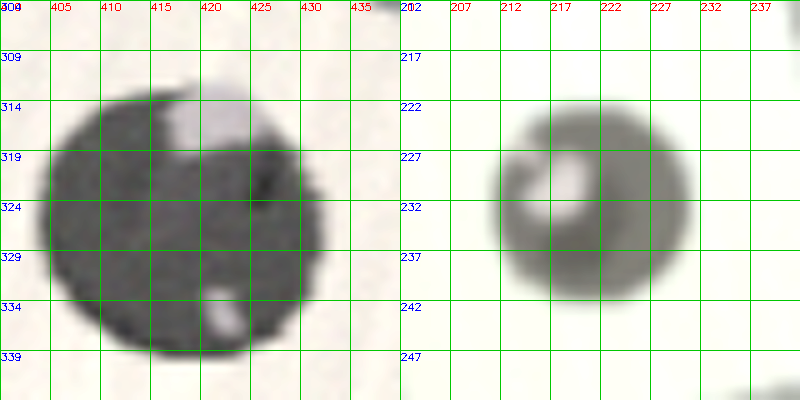

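The scene crop shows the tip's flat edge running from about (417.5,319.2) to (425.7,317.2) and the ridge centred at about (422.1,335.0). In the top crop, the tip is at about (217.5,230.5) and the ridge at about (213.5,227).

```bash
python3 - <<'E'
from h import *
np.set_printoptions(precision=4,suppress=True)
g={n:cv2.cvtColor(cv2.imread(f"pics/{n}0.png"),6) for n in("scene","top")}
def roi(n,u,v,h):
    m=np.zeros_like(g[n]);m[v-h:v+h,u-h:u+h]=1;return m
deg=lambda d:np.degrees(np.arctan2(d[1],d[0]))
for n,(u,v),th in(("scene",(420,324),100),("top",(221,232),115)):
    c=blob((g[n]<th)&(roi(n,u,v,17)>0),(u-2,v+6)); h=cv2.convexHull(c)
    P=np.array([onz(n,p[0].astype(float),.09)[:2] for p in c]).astype(np.float32)
    (x,y),r=cv2.minEnclosingCircle(P); print("dial",n,x,y,r,cen(h),onz(n,cen(h),.087))
    D=cen(h); Dc=onz(n,D,.087)
    # bright pieces inside the hull
    m=np.zeros_like(g[n]); cv2.fillConvexPoly(m,h,1); m=cv2.erode(m,np.ones((3,3)))
    print("levels",np.percentile(g[n][m>0],[5,30,50,70,90,98]))
    t2={"scene":75,"top":105}[n]
    b=((g[n]>t2)&(m>0)).astype(np.uint8)
    k,l,s,ce=cv2.connectedComponentsWithStats(b)
    for i in range(1,k):
        if s[i,4]>2:
            vv,uu=np.where(l==i);w=g[n][vv,uu].astype(float)-t2;q=np.array([uu@w,vv@w])/w.sum()
            R=onz(n,q,.093);print("  piece",s[i,4],q,"z.093",R,"yaw",deg((R-Dc)[:2]),np.hypot(*(R-Dc)[:2]),"z.126",onz(n,q,.126))
a,b=onz("scene",(417.5,319.2),.126),onz("scene",(425.7,317.2),.126)
e=(b-a)[:2];print("flat",np.hypot(*e),deg(e),"normal",deg(e)-90,deg(e)+90,(a+b)/2)
# roller edges: console bright plate
for n,uv in(("top",(218,195)),):
    c=blob(g[n]>125,uv);r=cv2.minAreaRect(c)
    B=np.array([onz(n,p,.084)[:2] for p in cv2.boxPoints(r)]);print("console",B,[deg(B[i+1]-B[i]) for i in range(3)],r)
E
```

```text
dial scene 0.6153861284255981 0.19207583367824554 0.024542946368455887 [417.5013 326.2174] [0.6143 0.1917 0.087 ]
levels [ 45.   50.   51.   53.   67.  114.9]
  piece 30 [419.5899 316.4211] z.093 [0.5998 0.1853 0.093 ] yaw -156.38004773630115 0.01587017254470835 z.126 [0.6163 0.1896 0.126 ]
  piece 11 [421.7965 334.677 ] z.093 [0.6255 0.2063 0.093 ] yaw 52.58125809102583 0.01843542378329195 z.126 [0.641  0.2098 0.126 ]
dial top 0.6141796708106995 0.1907767802476883 0.02404705435037613 [220.6178 232.0194] [0.6142 0.1916 0.087 ]
levels [ 61.9   74.    76.    79.   109.   129.24]
  piece 24 [217.3672 230.4789] z.093 [0.617  0.1983 0.093 ] yaw 66.79619228096328 0.0072426204201388525 z.126 [0.6131 0.1904 0.126 ]
flat 0.014217302823480597 143.3892235137403 normal 53.38922351374029 233.3892235137403 [0.6169 0.1939 0.126 ]
console [[0.7394 0.2875]
 [0.7693 0.1754]
 [0.5757 0.1216]
 [0.5465 0.2318]] [np.float64(-75.0540703673749), np.float64(-164.45267856664137), np.float64(104.81436481165761)] ((216.72622680664062, 214.71148681640625), (80.85088348388672, 47.124839782714844), 76.75948333740234)
```

Both views agree. The shaft is at (0.6147, 0.1914) with its flat facing yaw ≈ 53° (ridge 52.6°, flat edge 53.4°). The knob centre is at (0.525, −0.115) with axis yaw −31°. Next I'll check reachability for the stand-up.

```bash
cat >> h.py <<'E'
np.set_printoptions(precision=4,suppress=True)
C=np.array([.525,-.115,.02]); YAW=np.radians(-31); T=np.radians(40)
def col(x,z): x=np.array(x,float);z=np.array(z,float); return np.c_[x,np.cross(z,x),z]
LY=col([0,0,1],[np.cos(YAW),np.sin(YAW),0])               # knob lying
def up(psi): return col([np.cos(psi),np.sin(psi),0],[0,0,1])
def tk(s):  # tool in knob frame, tilted T; s=+-1 half turn
    z=np.array([-np.cos(T),0,-np.sin(T)]); y=np.array([0,s,0.]); return np.c_[np.cross(y,z),y,z]
PK=np.array([.0078,0,.032])   # grasp point in knob frame
def tcp(o,Rk,s,p=PK): R=Rk@tk(s); return o+Rk@p+R[:,2]*arm.grip_depth,R
OL=C-LY[:,2]*.030
DOWN=lambda psi,s: np.c_[np.cross([-s*np.sin(psi),s*np.cos(psi),0],[0,0,-1.]),[-s*np.sin(psi),s*np.cos(psi),0],[0,0,-1.]]
E
python3 - <<'E'
from h import *
for s in(1,-1):
    print(s,"lying",arm.solve_ik(*tcp(OL,LY,s)))
    for x,y in((.5,-.06),(.55,-.06),(.6,0.0),(.6,.0),(.5,-.2),(.55,-.25)):
        for dp in(0,):
            psi=np.arctan2(y,x)+np.pi+dp
            p,R=tcp(np.array([x,y,.0]),up(psi),s); q=arm.solve_ik(p,R)
            print(s,x,y,q, arm.solve_ik([x,y,.04],DOWN(psi,s)) is not None)
    print("shaft",arm.solve_ik([.6147,.1914,.13],DOWN(np.radians(53),s)))
for n,uv,z in(("cup",(325,185),.085),("jar",(382,188),.085)): print(n,onz("top",uv,z))
E
```

```text
1 lying [-22.2652  55.3138  68.681    5.6293  95.6492  97.2686]
1 0.5 -0.06 [-21.2196  65.9935 147.9979 168.9569  83.2181 -98.0359] True
1 0.55 -0.06 [-18.0977  56.3211 138.6363 169.9605  64.6896 -93.3672] True
1 0.6 0.0 [-10.2035  52.0342 131.1968 170.2406  53.1821 -90.7146] True
1 0.6 0.0 [-10.2035  52.0342 131.1968 170.2406  53.1821 -90.7146] True
1 0.5 -0.2 [-34.32    58.4077 141.1763 169.7695  69.2104 -94.4572] True
1 0.55 -0.25 [-34.5218  51.7753 130.5647 170.2467  52.305  -90.5173] True
shaft [  11.9834   34.5949   79.6246   -0.       65.7805 -131.0166]
-1 lying [-22.2652  55.3138  68.681    5.6293  95.6492 -82.7314]
-1 0.5 -0.06 [-21.2196  65.9935 147.9979 168.9569  83.2181  81.9641] True
-1 0.55 -0.06 [-18.0977  56.3211 138.6363 169.9605  64.6896  86.6328] True
-1 0.6 0.0 [-10.2035  52.0342 131.1968 170.2406  53.1821  89.2854] True
-1 0.6 0.0 [-10.2035  52.0342 131.1968 170.2406  53.1821  89.2854] True
-1 0.5 -0.2 [-34.32    58.4077 141.1763 169.7695  69.2104  85.5428] True
-1 0.55 -0.25 [-34.5218  51.7753 130.5647 170.2467  52.305   89.4827] True
shaft [11.9834 34.5949 79.6246 -0.     65.7805 48.9834]
cup [ 0.7371 -0.059   0.085 ]
jar [ 0.7331 -0.1986  0.085 ]
```

```bash
python3 - <<'E'
from h import *
s=-1
p=arm.current_ee_pos(); arm.move_l([p[0],p[1],.40],feed=.3)
P,R=tcp(OL,LY,s)
arm.move_to(P-R[:,2]*.12,R)
arm.move_l(P,feed=.1); print(arm.current_force(),arm.current_ee_pos()-P)
arm.grip(.02); print(arm.current_width(),arm.current_grasp_force(),arm.current_force())
arm.move_l(P+[0,0,.25],feed=.2); print(arm.current_width(),arm.current_force(),arm.current_t())
# move to above standing place
x,y=.60,-.12; psi=np.arctan2(y,x)+np.pi
P2,R2=tcp(np.array([x,y,.0]),up(psi),s)
h=.15
q=arm.solve_ik(P2+[0,0,h],R2); print(q,arm.solve_ik(P2,R2))
if q is not None:
    arm.move_to(P2+[0,0,h],R2)
print(arm.current_width(),arm.current_force(),arm.current_t())
for n in("scene","top"): cv2.imwrite(f"pics/{n}1.png",arm.snapshot(n)[:,:,::-1])
E
```

```text
[ 0.7188  0.5261 -0.0605] [ 0.0005 -0.0003  0.0003]
0.04012149311372586 29.991409003870686 [ 0.7778 -0.0971 -0.4054]
0.03996689266233354 [ 0.4588  0.4222 -1.9101] 7.4833
[-21.1619  26.4139 125.3916 160.0705  22.6145 102.1359] [-21.1619  51.334  129.3963 170.2511  50.7196  89.8386]
0.039924811715302995 [-0.4039  0.408  -1.6326] 10.275
```

View pics/scene1.png

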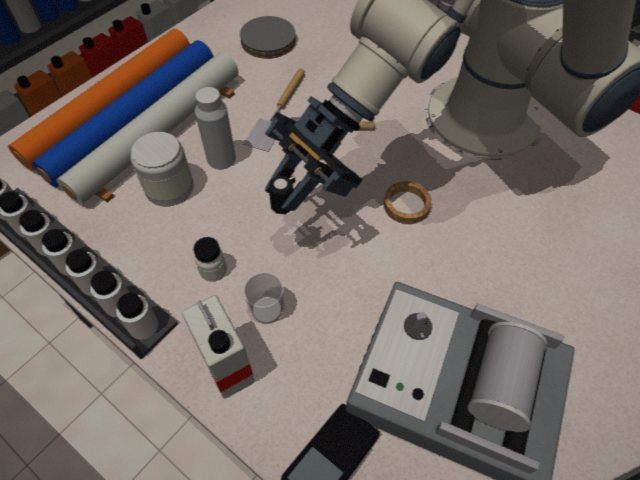

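The knob is held upright at about (283,185) with nothing nearby. The wrist sits well above the counter. I'll lower it until it touches.

```bash
python3 - <<'E'
from h import *
s=-1
x,y=.60,-.12; psi=np.arctan2(y,x)+np.pi
P2,R2=tcp(np.array([x,y,.0]),up(psi),s)
arm.move_l(P2+[0,0,.008],feed=.15); f0=arm.current_force(); print(f0,arm.current_force()[2])
dz=.008
while dz>-.006:
    dz-=.001; arm.move_l(P2+[0,0,dz],feed=.02); f=arm.current_force()
    if f[2]-f0[2]>6: break
print(dz,f, arm.current_torque(),arm.current_width())
arm.grip(.07); print(arm.current_width(),arm.current_force())
p=arm.current_ee_pos(); arm.move_l(p-R2[:,2]*.13,feed=.15)
arm.move_to([x-.03,y,.30],DOWN(psi,s)); print(arm.current_joint_positions(),arm.current_t())
p=arm.current_ee_pos(); arm.move_l([.40,-.32,.30],feed=.4)
for n in("scene","top"): cv2.imwrite(f"pics/{n}2.png",arm.snapshot(n)[:,:,::-1])
print(arm.current_t())
E
```

```text
[-0.5307 -0.7444 -0.4564] -0.4563818084125637
-0.002 [-2.7642  0.6491  6.025 ] [ 0.0009 -0.0362 -0.0205] 0.04000370830513809
0.06973885981558509 [ 0.4951 -0.4879  0.3841]
[-17.76    20.7769  76.0036   0.0303  83.2879 -96.4226] 18.45
19.3833
```

View pics/scene2.png

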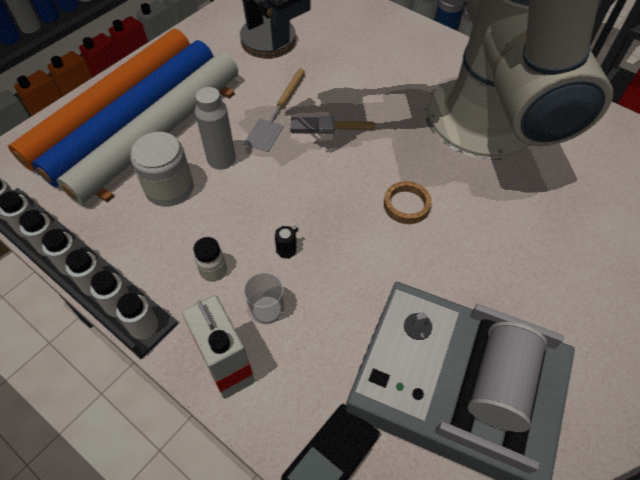

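The knob stands upright at about (286,240) with its nib towards the robot, and the cup and jar are undisturbed. Next I'll verify its position and regrasp from above.

```bash
python3 - <<'E'
from h import *
g={n:cv2.cvtColor(cv2.imread(f"pics/{n}2.png"),6) for n in("scene","top")}
K,Tt=calib("top"); o=np.linalg.inv(Tt)@[.6,-.12,.03,1]; uvt=(K@o[:3]/o[2])[:2]; print(uvt)
c1=blob(g["scene"]<75,(286,248)); c2=blob(g["top"]<90,tuple(map(float,uvt)))
h1,h2=cen(cv2.convexHull(c1)),cen(cv2.convexHull(c2))
print(h1,h2,tri(h1,h2),onz("scene",(285.5,234),.06))
x,y=.60,-.12; psi=np.arctan2(y,x)+np.pi; s=-1
arm.grip(.085)
arm.move_to([x,y,.20],DOWN(psi,s)); arm.move_l([x,y,.0232],feed=.12); print(arm.current_force())
arm.grip(.02); print(arm.current_width(),arm.current_grasp_force(),arm.current_force())
arm.move_l([x,y,.22],feed=.2)
psi=np.radians(53); arm.move_to([.6147,.1914,.126+.0232+.03],DOWN(psi,s))
print(arm.current_width(),arm.current_force(),arm.current_ee_pos(),arm.current_t())
cv2.imwrite("pics/s3.png",cv2.resize(arm.snapshot("scene")[225:425,320:560,::-1],(720,600),interpolation=cv2.INTER_CUBIC))
E
```

```text
[347.3209 243.3685]
[286.1369 241.3169] [347.0464 243.6226] (array([ 0.5989, -0.1188,  0.0321]), np.float64(0.0008568125255368456)) [ 0.5996 -0.1176  0.06  ]
[-0.3897 -0.3642  0.969 ]
0.0402424768025537 29.999761164150556 [-0.5575  0.0071 -0.3625]
0.039429756856988664 [-0.6045 -0.0933 -1.3752] [0.6148 0.1911 0.1791] 26.7333
```

View pics/s3.png

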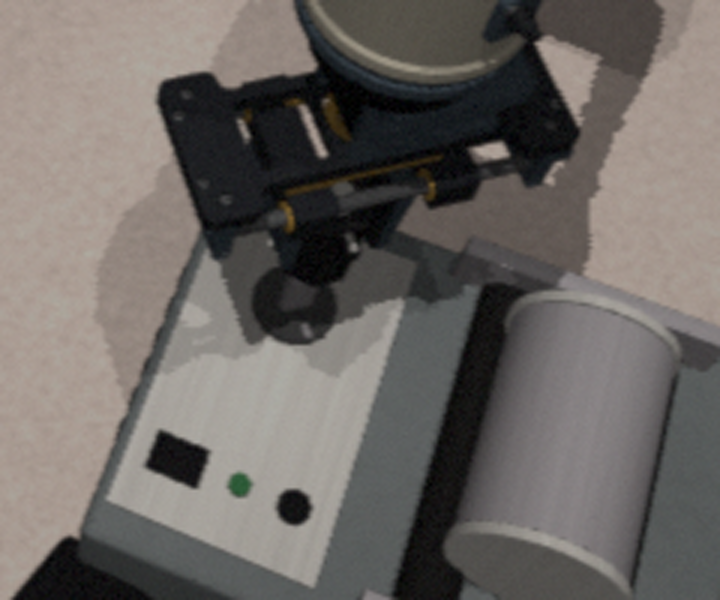

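The knob hangs above the dial with its bore end over the shaft. I'll descend in steps, watching the force.

```bash
cat >> h.py <<'E'
def press(x,y,deg,z0,z1,lim,step=.001):
    psi=np.radians(deg); R=DOWN(psi,-1); f0=arm.current_force(); z=z0; log=[]
    while z>z1+1e-6:
        z=max(z-step,z1); arm.move_l([x,y,z],R,feed=.02); f=arm.current_force()-f0; log.append((round(z*1000,1),*np.round(f,1).tolist(),round(float(arm.current_torque()[2]),2)))
        if f[2]>lim: break
    return z,log
E
python3 - <<'E'
from h import *
psi=np.radians(53); x,y=np.array([.6147,.1914])-.0007*np.array([np.cos(psi),np.sin(psi)])
arm.move_l([x,y,.152],DOWN(psi,-1),feed=.1)
z,log=press(x,y,53,.152,.130,8)
for l in log[-12:]:print(l)
print(z,arm.current_ee_pos(),arm.current_t())
E
```

```text
(141.0, -0.5, 0.9, -0.2, 0.04)
(140.0, -0.8, -0.5, -1.2, -0.03)
(139.0, -0.9, 1.2, -0.2, 0.01)
(138.0, -0.8, 1.6, -0.9, 0.04)
(137.0, -0.8, -0.5, -0.8, -0.02)
(136.0, -0.8, 0.1, -1.6, 0.03)
(135.0, -0.6, 0.6, -0.2, 0.01)
(134.0, -1.5, 0.8, -0.8, -0.01)
(133.0, -0.4, 0.4, -0.5, -0.01)
(132.0, -0.5, 0.5, -0.4, 0.0)
(131.0, -1.9, 0.8, -1.3, 0.01)
(130.0, -0.3, -0.5, -1.5, 0.01)
0.13 [0.6142 0.1909 0.1299] 32.7083
```

```bash
python3 - <<'E'
from h import *
p=arm.current_ee_pos(); psi=np.radians(53); x,y=np.array([.6147,.1914])-.0007*np.array([np.cos(psi),np.sin(psi)])
z,log=press(x,y,53,.130,.112,17)
for l in log:print(l)
arm.sleep(.3);print(z,arm.current_ee_pos(),arm.current_force(),arm.current_width(),arm.current_t())
E
```

```text
(129.0, -0.2, 1.5, 0.5, 0.05)
(128.0, 0.4, 0.6, 0.8, -0.08)
(127.0, -0.2, 1.1, 0.4, -0.02)
(126.0, -0.5, 0.8, 0.4, 0.03)
(125.0, -1.5, 1.1, 3.0, 0.01)
(124.0, -1.3, 1.5, 7.8, -0.05)
(123.0, -2.1, 1.2, 7.4, -0.02)
(122.0, -1.7, 2.3, 8.4, 0.01)
(121.0, -2.8, 1.3, 9.0, -0.05)
(120.0, -1.7, 0.6, 10.3, 0.02)
(119.0, -1.5, 0.7, 9.8, 0.02)
(118.0, -2.6, 1.1, 11.2, -0.03)
(117.0, -2.0, 0.8, 11.4, -0.02)
(116.0, -3.2, 1.1, 17.2, -0.01)
0.11599999999999999 [0.6146 0.1909 0.117 ] [-3.3639 -1.4599 14.8608] 0.039634825094805815 36.5083
```

The force trace fits: home at about 125 mm, spring force 7→11.4 N, hard stop at about 117 mm. I'll take one last look.

```bash
python3 - <<'E'
from h import *
cv2.imwrite("pics/end.png",arm.snapshot("scene")[:,:,::-1]); print(arm.current_force())
E
```

```text
[-3.3342 -0.6644 14.6479]
```

View pics/end.png

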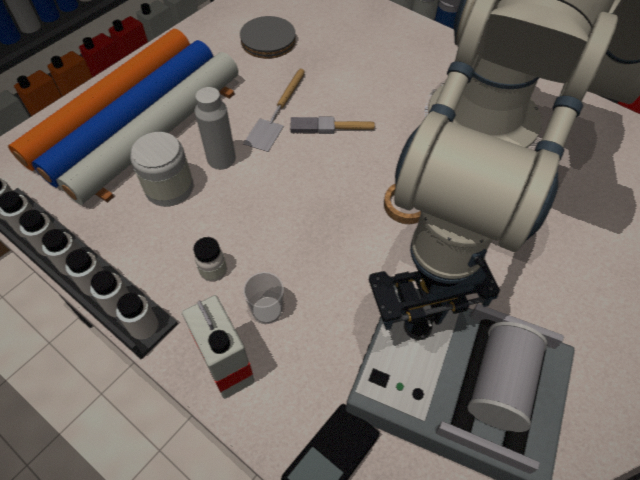

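The knob is down on the dial at about (425,322) and still gripped. All four bystanders are standing where they were.

```bash
python3 -c "
from rig import arm
print(arm.sign_off())"
```

```text
the job is handed in; nothing more can be done
None
```

The knob was stood upright, slid fully home on the D-shaft and pressed to the stop. I handed the job in at about 36.5 s, still gripping it and pressing with about 15 N; the tin, spray can, cup and jar are all still standing.

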